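# Lay the L-plate in the sloped jig and lock the sprung hold-down handle over it

### The job

Lay the loose L-shaped plate flat on the floor of the sloped tray, beside the L-shaped plate already screwed there, so that the two fill it. Then swing the jig's hold-down handle over the plates, up across its cam, until it drops fully into the low notch and its pad rests on the loose plate. Let go of everything, and leave the tape roll, the stop block and the sanding block where they are.

Things in the scene. Friction and masses are not known exactly. Their poses are not given: they have to be found in the camera images.
- plate_grip (a point): Centre of the pale grip block on the loose dark wooden L-plate (200 g, starts flat on the bench). Block: 50 mm along x, 20 mm along y (pinch it across these 20), 15 mm below to 15 mm above this point. z points out of the plate's top. Seen from here the plate's long leg spans x -37.5..45.5, y -20.5..20.5 mm; its underside is at z -30 mm, its top at z -16 mm.
- plate_foot (a point): Centre of the foot of the loose L-plate, half-way up its 14 mm thickness: 41 mm square, at x -17, y -41, z -23 mm from plate_grip in the same axes. The handle's pad comes to rest on this foot.
- tray: Fenced tray on the board of the plywood jig, fixed to the bench. Origin: centre of the tray's floor; x runs up the 30 degree slope, away from the robot, y left across it, z square out of the floor (leaning 30 degrees towards the robot). Clear floor x -44..44, y -64..64 mm, inside round dowels 10 mm high. The board spans x -72..118, y -82..82 mm.
- screwed_plate (a point): Top of the L-plate already screwed down in the tray (dark wood, 10 mm high), tray x 23, y -44 mm. It covers tray y -64..-23 over the full x, and x 2..44 for y -23..18 mm. The rest of the floor is left for the loose plate with 2.5 mm to spare all round; it fits only with its x and y axes along the tray's x and y.
- seat (a point): Point fixed to the jig, with the tray's axes: where plate_grip is when the plate lies flat in the middle of its place in the tray (tray x -4, y 41, z 30 mm).
- post (a point): Top of the steel post on which the handle turns, at tray x 68, y 0, z 68 mm; its axis is the tray's z. The cam track curves round it at 34 mm on its uphill side, up to 27 mm above the board; a pin under the handle's short tail rides on it.
- knob (a point): Centre of the upright round wooden knob at the end of the handle's flat bar: 18 mm in diameter, upright along the tray's z, from 13 mm below to 16 mm above this point. It circles the post at 128 mm from the post's axis. The bar below is 12 mm wide; its top is 16 mm below this point, 33 mm above the tray floor's plane at the start.
- knob_home (a point): Point fixed to the jig, about where the knob's centre is when the handle is locked: straight downhill of the post (tray x -60, y 0, z 44 mm).
- handle (a joint): Turn of the handle, rad; 0 to 0.3 at the start, swung out to the right. Grows clockwise seen from above. At q the bar points, in the tray's xy plane, at 255 degrees - q from +x towards +y. Ramp 0.35 to 0.95, crest to 1.1, it drops in the notch by about 1.22; end stop 1.36. Takes 2 to 6 N at the knob; it must rise and fall freely: push the knob sideways or hold it loosely.
- lift (a joint): Height of the handle along its post, m, sprung down with 4 to 5 N: 0 at the start, +0.008 on the cam's crest, about -0.005 when dropped in the notch with its rubber pad resting on the loose plate (-0.0065 with no plate there).
- tape_roll: Bystander: roll of masking tape lying flat, 100 mm across, 25 mm high. Origin: centre of its underside.
- stop_block: Bystander: block of pine, 50x85x45 mm. Origin: centre of its underside.
- sanding_block: Bystander: cork sanding block, 64x112x34 mm. Origin: centre of its underside.
Things that resemble listed ones, but are neither listed nor needed, are in the scene too. What is shaped like the part that bears plate_grip but green is not meant.

How it is judged (in metres and radians):
On the way, in this order (a step that is already met when the one before it is completed fails the run):
1. the loose plate lies flat in its place in the tray, the handle not yet over it (distance between plate_grip and seat below 0.007 m and angle between the z axis of plate_grip and the z axis of tray, either way round below 0.06 rad and value of joint handle below 0.9 rad), for 0.2 s.
2. the handle has risen on the cam (value of joint lift above 0.005 m).
At the end, for the whole second after the job is handed in: The loose plate lies flat in the tray (grip block within 7 mm of its seat, tilt under 0.06 rad), and the handle has dropped into its notch over it (turned past 1.12 rad, at least 3 mm below its starting height) (value of joint handle above 1.12 rad and value of joint lift below -0.003 m and distance between plate_grip and seat below 0.007 m and angle between the z axis of plate_grip and the z axis of tray, either way round below 0.06 rad); the robot touches nothing.
It fails at once if the tape roll is moved more than 30 mm (distance of tape_roll from where it was at the start of the episode above 0.03 m).
It fails at once if the stop block is moved more than 30 mm (distance of stop_block from where it was at the start of the episode above 0.03 m).
It fails at once if the sanding block is moved more than 30 mm (distance of sanding_block from where it was at the start of the episode above 0.03 m).
It also fails if it takes over 51 s, if anything falls off the work surface, if the arm or the gripper's body presses on something with over 40 N, if the wrist force passes 120 N, or if a joint passes its speed limit or range.

### The arm

A 6-joint arm with a two-finger parallel gripper is mounted at the origin on a cart in front of the work surface, level with it; the furniture and walls round the work are solid. World frame = base frame: x ahead of the robot, y to its left, z up, the work surface at z = 0. Lengths are in m, angles in degrees, forces in N, time in s.
With the tool pointing down it reaches from about 0.3 to 0.775 m from the base axis. Payload 14.6 kg.
Tool frame: the origin (TCP) lies at the very end of the fingers, on their centre line; the grasp point (between the pads) lies 19 mm behind it (r.grip_depth is the distance from the TCP to the grasp point, in m); z points along the fingers, x is the direction in which the jaws open and shut, and the axes are right-handed (so a half turn about z gives the same grasp; the last joint's range is limited). The gripper opens to 94 mm and grips with 3 to 60 N. Pads are 16 mm wide; open, the fingers measure 119 mm over their backs; the gripper's body (75 mm by 177 mm) begins 78 mm behind the grasp point.
Start: joints at [70.898, 17.183, 87.147, -0, 75.671, -3.816], TCP at [0.145, 0.531, 0.205] pointing down, gripper open.
Joint ranges: [-173.82, 173.82], [-45.26, 126.66], [13.44, 144.39], [-59.66, 239.66], [0, 175.72], [-146.38, 146.38]. Speed limits (degrees/s): [127.2, 127.2, 147.25, 180, 180, 180].

### API

Orientations are given as a 3x3 rotation matrix whose columns are the frame's x, y, z axes.
In Python, from workcell import r gives the robot as it stands. The module is installed in compiled form; this text tells all that it offers.
- The arm moves only by the shell command python3 -m creep 'ROWS'. ROWS is JSON, a list of rows, each a list of 3 entries, a list of its own where there are three numbers: the closure, from -1 (fully open) to 1 (shut), so that 0 is half open, then the shift along the tool's x, y, z in m, then the turn, a rotation vector about the tool's x, y, z in degrees. A call has 1 to 20 rows; each row is the pose to reach, as a shift and turn from the pose commanded when the call began, along the tool's axes at that moment; what a row does not reach only later rows make up. A row lasts 1/10 s, in which the tool goes at most 50 mm and 8.59 degrees, less where a joint would pass 70% of its speed; a pose out of reach is approached as far as the arm can. A call with a gripper value outside its range is refused whole. The fingers move at their own pace and stop on an object; the grip force is fixed at half the most. Time passes only in rows, so rows that repeat a pose let the fingers close. It gives the time, the measured TCP pose, the force and the opening at its end, in the units of the state.
- r.sense(): the state, without advancing time (a new reading comes with each control period).
- r.camera(name): name is "scene" or "top" or "wrist"; returns a dict with "color" (400x640x3 uint8, red, green, blue), "intrinsics" (3x3 intrinsics, pixels), "rvec" (rotation vector, rad) and "tvec" (3), from world to camera coordinates, as OpenCV has them. Camera axes: x right, y down, z forward; pixel columns grow to the right and rows downward; lengths in m; the calibration is good to about 2 mm. A picture is of the moment at which its call begins. There is no depth.
- r.hand_in(): hands the job in, once; it reports no verdict.
The state is a dict: "t": time; "joint_pos": joint angles; "qvel": joint speeds; "tau": joint torques, N m; "position": TCP position; "eef_rot": TCP orientation; "contact_force": force on the tool from outside, world axes, zero at the start; "torque": the same for the moment, N m; "gripper_width": finger opening in m.
Only numpy, scipy, OpenCV 4.12 (cv2) and the standard library are available. Lean on these libraries where they do the work, as an engineer would, in place of code of your own. Each camera call takes 0.05 s, during which the arm holds its last target.

## Working session

There is one attempt and no reset: what is moved stays moved. The work goes in short steps, Python scripts to look and compute and a shell command to move; the robot and the scene stay as the last step left them, time stands still between calls to the robot, and variables do not carry over. Pictures are saved under pics/ and viewed, and the job is handed in when it is done.

```bash
mkdir -p pics
python3 - <<'E'
from workcell import r
import cv2
for n in("scene","top","wrist"):
    c=r.camera(n); cv2.imwrite(f"pics/{n}0.png",c["color"][:,:,::-1]); print(n,c["intrinsics"],c["rvec"],c["tvec"])
print(r.sense())
E
```

```text
scene [[400.15610079   0.         321.92943376]
 [  0.         400.15610079 198.90916796]
 [  0.           0.           1.        ]] [ 2.19712056 -0.59094847  0.25938284] [-0.57814806  0.15511763  1.48252563]
top [[374.51031524   0.         321.75678928]
 [  0.         374.51031524 194.78543153]
 [  0.           0.           1.        ]] [ 2.03261583 -2.17000803  0.24065845] [-0.15722077  0.58358481  1.30736153]
wrist [[297.4272668    0.         321.26986145]
 [  0.         297.4272668  200.05420393]
 [  0.           0.           1.        ]] [-2.33904892 -1.78493887 -0.21413274] [-0.54995037 -0.02496502  0.39008065]
{'t': 0.15, 'joint_pos': array([ 7.08969940e+01,  1.72062277e+01,  8.71697003e+01, -7.62983032e-04,
        7.56722907e+01, -3.81707620e+00]), 'qvel': array([ 0.0069714 , -0.06929039, -0.11050662, -0.01074315,  0.01519498,
        0.0706624 ]), 'tau': array([ 9.45196348e-06, -5.31972671e+01, -3.52811551e+01,  7.07714190e-02,
        2.36246927e-02, -6.66241795e-05]), 'position': array([0.14495399, 0.53035558, 0.20505461]), 'eef_rot': array([[ 2.63632880e-01,  9.64623054e-01, -2.63228137e-04],
       [ 9.64622723e-01, -2.63633008e-01, -7.99453084e-04],
       [-8.40566500e-04, -4.31537235e-05, -9.99999646e-01]]), 'contact_force': array([-0.10319377, -0.10582488,  0.473514  ]), 'torque': array([-0.07268523,  0.0131943 ,  0.01289355]), 'gripper_width': 0.09398948209779635}
```

View pics/scene0.png

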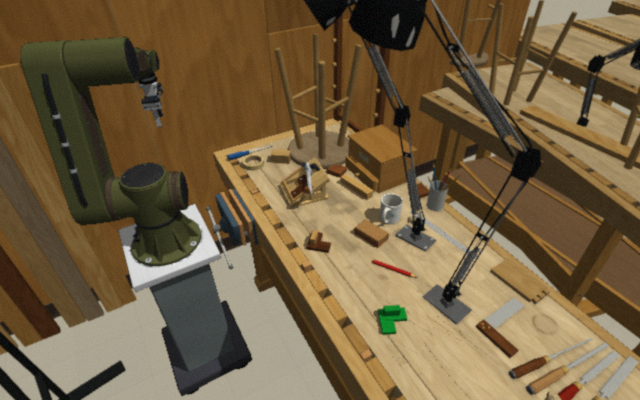

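View pics/top0.png

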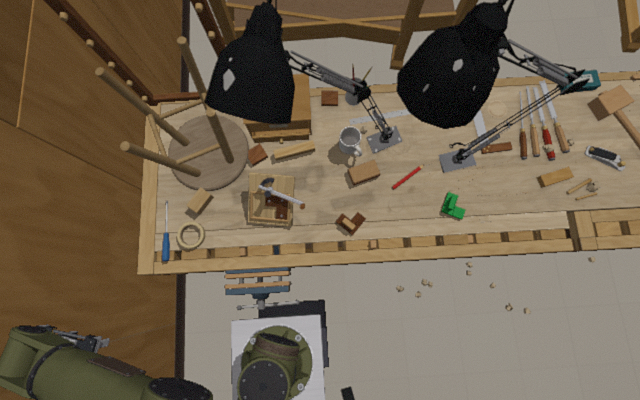

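View pics/wrist0.png

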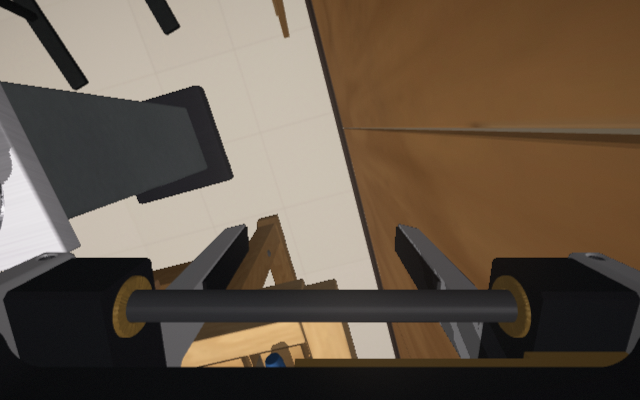

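Scene: jig at top pixel (272,198), loose dark plate at (350,222), green decoy at (453,206). I'll enlarge.

Run:
```python
import cv2
t=cv2.imread("pics/top0.png");s=cv2.imread("pics/scene0.png")
cv2.imwrite("pics/t_jig.png",cv2.resize(t[165:240,235:310],(600,600),interpolation=cv2.INTER_CUBIC))
cv2.imwrite("pics/t_pl.png",cv2.resize(t[200:245,325:375],(800,720)[:2] and (660,594),interpolation=cv2.INTER_CUBIC))
cv2.imwrite("pics/s_jig.png",cv2.resize(s[155:215,270:340],(700,600),interpolation=cv2.INTER_CUBIC))
cv2.imwrite("pics/s_pl.png",cv2.resize(s[225:260,300:340],(640,560),interpolation=cv2.INTER_CUBIC))
```

```text
(no output)
```

View pics/t_jig.png

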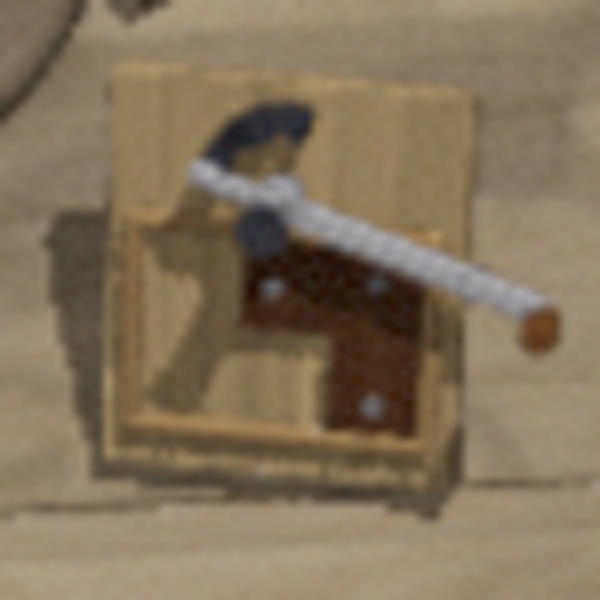

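View pics/t_pl.png

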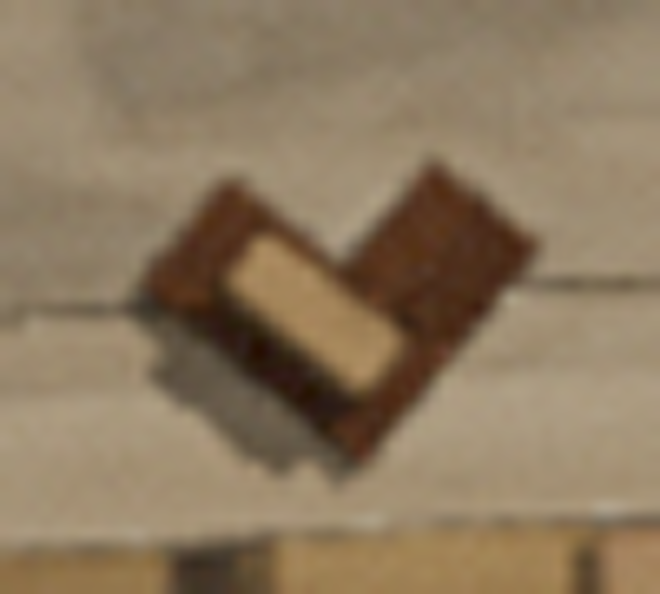

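View pics/s_jig.png

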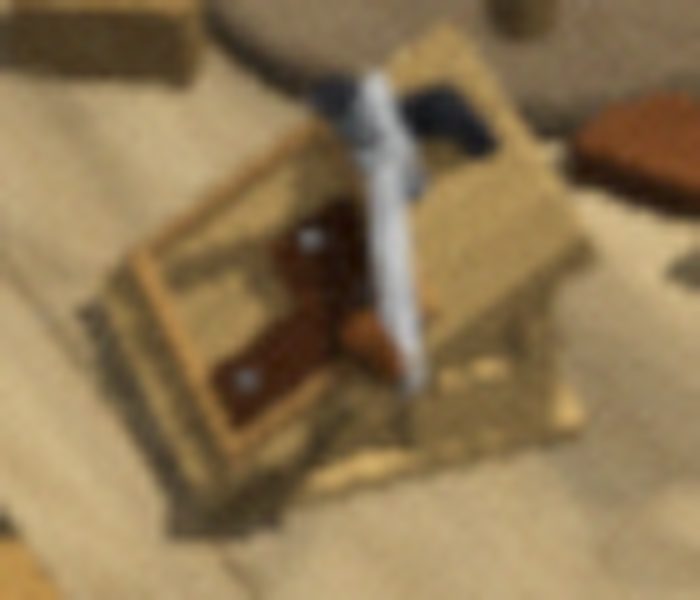

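View pics/s_pl.png

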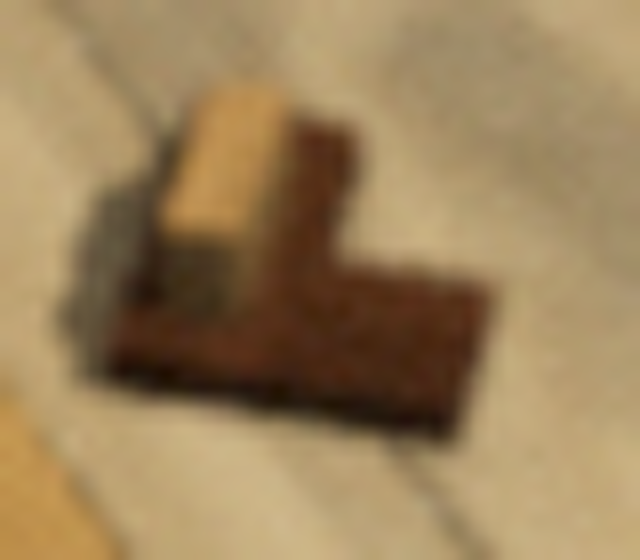

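```bash
cat > h.py <<'E'
import numpy as np, cv2
from scipy.spatial.transform import Rotation as R
from scipy.optimize import least_squares
def cam(r,n,fn=None):
    c=r.camera(n)
    if fn: cv2.imwrite("pics/"+fn,c["color"][:,:,::-1])
    return c
def proj(c,P): return cv2.projectPoints(np.asarray(P,float).reshape(-1,3),np.array(c["rvec"],float),np.array(c["tvec"],float),c["intrinsics"],None)[0][:,0]
def Rtray(yaw): 
    # x up slope: (cos30,0,sin30); y left; z=(-sin30,0,cos30)
    return R.from_euler('z',yaw,degrees=True).as_matrix()@R.from_euler('y',-30,degrees=True).as_matrix()
def move(s,p,Rt):
    A=np.array(s["eef_rot"]);d=A.T@(np.asarray(p)-s["position"])
    return d.round(4),R.from_matrix(A.T@Rt).as_rotvec(degrees=True).round(2)
E
python3 - <<'E'
from h import *; from workcell import r
t=r.camera("top");s=r.camera("scene")
C=lambda pts,k,o:np.array(pts,float)/k+np.array(o)-0.5+0.5/k
def fitplate():
    L=np.array([[25,-10,15],[25,10,15],[-25,-10,15],[-25,10,15],[45.5,-20.5,-16],[45.5,20.5,-16],[-37.5,20.5,-16],[-37.5,-61.5,-16],[3.5,-61.5,-16],[3.5,-20.5,-16]])/1e3
    px=C([(262,232),(225,280),(408,345),(362,395),(232,180),(148,285),(355,465),(538,240),(435,160),(340,270)],13.2,(325,200))
    W=lambda q:L@R.from_euler('z',q[2]).as_matrix().T+[q[0],q[1],.03]
    f=lambda q:(proj(t,W(q))-px).ravel()
    o=least_squares(f,[.45,-.1,.8]);print("plate",o.x[:2],np.degrees(o.x[2]),f(o.x).round(1))
fitplate()
Lt=np.array([[118,82,0],[118,-82,0],[2,18,10],[2,-23,10],[-44,-23,10],[-44,-64,10],[68,0,68]])/1e3
pt=C([(112,62),(475,95),(245,325),(330,330),(328,430),(415,437),(262,232)],8,(235,165))
Ls=np.array([[118,-82,0],[118,82,0],[-44,-23,10],[-44,-64,10],[2,18,10]])/1e3
ps=C([(590,240),(445,25),(215,380),(235,425),(275,255)],10,(270,155))
W=lambda q,L:L@Rtray(np.degrees(q[3])).T+q[:3]
f=lambda q:np.r_[(proj(t,W(q,Lt))-pt).ravel(),(proj(s,W(q,Ls))-ps).ravel()]
o=least_squares(f,[.5,.05,.06,0],loss='soft_l1');print("tray",o.x[:3],np.degrees(o.x[3]),f(o.x).round(1))
E
```

```text
plate [ 0.46377952 -0.28520567] 46.63541751416145 [ 0.3 -0.2 -0.3  0.3 -0.1 -0.2 -0.   0.2 -0.3 -0.5 -0.9 -0.1  0.8  0.3
  0.6  0.6 -0.2 -0.2  0.2 -0.3]
tray [ 0.5497484  -0.0030112   0.04929614] -8.894558080429226 [ 0.3 -0.2  0.1 -0.4 -0.3 -0.3  0.2  0.1 -0.  -0.7  0.1 -0.6  0.1 -0.9
 -0.6 -0.2 -0.2 -0.  -1.4 -0.  -0.4  1.4 -1.5  0.2]
```

Run:
```python
from h import *; from workcell import r
s=r.sense();c=r.camera("wrist")
Rc=cv2.Rodrigues(np.array(c["rvec"]))[0];p=-Rc.T@c["tvec"]
A=s["eef_rot"];print("cam in tool",A.T@(p-s["position"]),"\n",A.T@Rc.T)
print(proj(c,[s["position"]]))
Rz=lambda y:R.from_euler('z',y,degrees=True).as_matrix()@np.diag([1,-1,-1.])
print(move(s,[.464,-.285,.24],Rz(-43.4)))
```

```text
cam in tool [ 0.00046553 -0.06831631 -0.1792441 ] 
 [[ 9.99999892e-01 -4.22825621e-04 -1.91835264e-04]
 [ 4.56334671e-04  9.71259262e-01  2.38023609e-01]
 [ 8.56792961e-05 -2.38023671e-01  9.71259350e-01]]
[[320.61517997 237.06779709]]
(array([-0.7025,  0.5227, -0.0345]), array([3.0000e-02, 2.0000e-02, 1.1811e+02]))
```

```bash
python3 -m creep '[[-1,[-0.035,0.026,-0.034],[0,0,8]],[-1,[-0.07,0.052,-0.034],[0,0,16]],[-1,[-0.105,0.078,-0.034],[0,0,24]],[-1,[-0.14,0.104,-0.034],[0,0,32]],[-1,[-0.175,0.13,-0.034],[0,0,40]],[-1,[-0.21,0.156,-0.034],[0,0,48]],[-1,[-0.245,0.182,-0.034],[0,0,56]],[-1,[-0.28,0.208,-0.034],[0,0,64]],[-1,[-0.315,0.234,-0.034],[0,0,72]],[-1,[-0.35,0.26,-0.034],[0,0,80]],[-1,[-0.385,0.286,-0.034],[0,0,87]],[-1,[-0.42,0.312,-0.034],[0,0,94]],[-1,[-0.455,0.338,-0.034],[0,0,100]],[-1,[-0.49,0.365,-0.034],[0,0,106]],[-1,[-0.525,0.391,-0.034],[0,0,112]],[-1,[-0.56,0.417,-0.034],[0,0,118.1]],[-1,[-0.6,0.446,-0.034],[0,0,118.1]],[-1,[-0.64,0.476,-0.034],[0,0,118.1]],[-1,[-0.67,0.5,-0.034],[0,0,118.1]],[-1,[-0.7025,0.5227,-0.0345],[0,0,118.1]]]'
python3 - <<'E'
from h import *; from workcell import r
c=cam(r,"wrist","w1.png");s=r.sense();print(s["joint_pos"],s["position"])
E
```

```text
t: 2.3
position: [0.4643, -0.2867, 0.2396]
eef_rot: [[0.726, -0.687, -0.0], [-0.687, -0.726, 0.0], [-0.0, -0.0, -1.0]]
contact_force: [-0.2, 0.8, -0.0]
gripper_width: 0.0941
[-3.58106905e+01  1.56326974e+01  8.46508792e+01 -4.62035492e-02
  7.97312586e+01  7.71379597e+00] [ 0.46508336 -0.29069345  0.23894271]
```

View pics/w1.png

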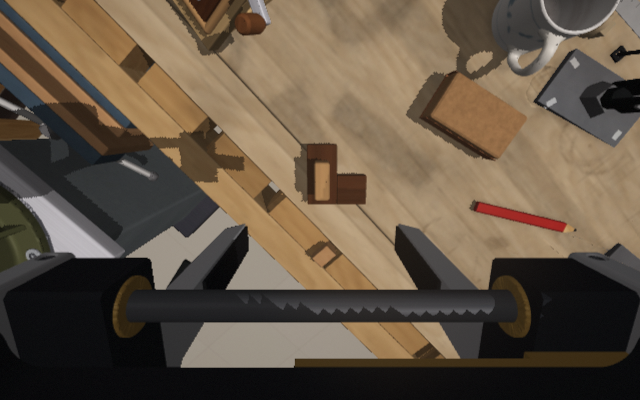

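```bash
python3 -m creep '[[-1,[0,0,0],[0,0,0]],[-1,[0,0,0],[0,0,0]]]'
python3 - <<'E'
from h import *; from workcell import r
c=cam(r,"wrist","w2.png");s=r.sense();print(s["joint_pos"],s["position"],c["rvec"],c["tvec"])
im=c["color"][135:215,290:380,::-1];cv2.imwrite("pics/w2c.png",cv2.resize(im,(675,600),interpolation=cv2.INTER_CUBIC))
im=c["color"][0:60,180:280,::-1];cv2.imwrite("pics/w2j.png",cv2.resize(im,(800,480),interpolation=cv2.INTER_CUBIC))
E
```

```text
t: 2.55
position: [0.4638, -0.2844, 0.2397]
eef_rot: [[0.727, -0.687, -0.0], [-0.687, -0.727, 0.0], [-0.001, -0.0, -1.0]]
contact_force: [0.1, 0.4, -0.6]
gripper_width: 0.0942
[-3.53489542e+01  1.49952752e+01  8.53073062e+01  7.02549688e-03
  7.96998290e+01  8.00479777e+00] [ 0.4638568  -0.28411172  0.24004539] [-2.70854534  1.07816406  0.13168529] [-0.53230861  0.07631019  0.45066224]
```

View pics/w2c.png

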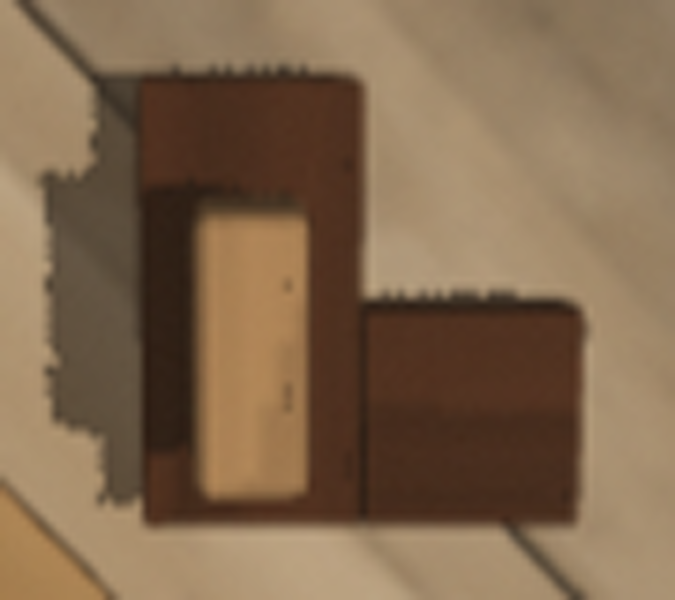

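Run:
```python
from h import *; from workcell import r
c=r.camera("wrist")
L=np.array([[25,10,15],[25,-10,15],[-25,10,15],[-25,-10,15],[45.5,20.5,-16],[45.5,-20.5,-16],[-37.5,20.5,-16],[-37.5,-61.5,-16],[3.5,-61.5,-16],[3.5,-20.5,-16]])/1e3
px=np.array([(197,210),(308,210),(197,500),(308,499),(140,76),(362,76),(145,522),(578,522),(582,300),(364,301)])/7.5+[290,135]-.5
W=lambda q:L@R.from_euler('z',q[2]).as_matrix().T+[q[0],q[1],q[3]]
for fz in(1,0):
    f=lambda q:(proj(c,W(np.r_[q[:3],q[3] if fz else .03]))-px).ravel()
    o=least_squares(f,[.46,-.28,.8,.03]);print("plate",o.x,np.degrees(o.x[2]),f(o.x).round(1))
s=r.sense();yaw=np.degrees(o.x[2])
A=R.from_euler('z',yaw-90,degrees=True).as_matrix()@np.diag([1,-1,-1.])
print(s["position"],move(s,[o.x[0],o.x[1],.012],A),move(s,[o.x[0],o.x[1],.07],A))
```

```text
plate [ 0.46623274 -0.28533976  0.82104251  0.02640129] 47.04227042630022 [-0.6  0.   0.4 -0.1 -0.1 -0.4  0.4 -0.4 -0.4  0.1  0.2 -0.1 -0.   0.
 -0.  -0.4  0.3  0.6 -0.2  0.7]
plate [ 0.46654589 -0.28483174  0.82086378  0.03      ] 47.03202998902012 [-0.7 -0.1  0.4 -0.2 -0.2 -0.2  0.4 -0.1 -0.6 -0.2  0.3 -0.4 -0.2  0.2
  0.3 -0.2  0.6  0.6 -0.1  0.7]
[ 0.46389554 -0.28400655  0.24028196] (array([ 0.0024, -0.0012,  0.2283]), array([-0.01, -0.02, -0.37])) (array([ 0.0024, -0.0012,  0.1703]), array([-0.01, -0.02, -0.37]))
```

View pics/w2j.png

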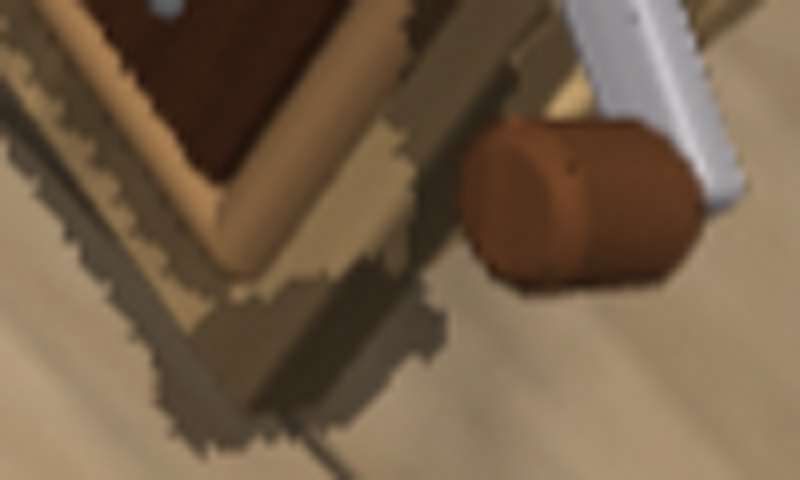

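```bash
python3 -m creep '[[-1,[0.002,-0.001,0.045],[0,0,0]],[-1,[0.0024,-0.0012,0.09],[0,0,-0.4]],[-1,[0.0024,-0.0012,0.135],[0,0,-0.4]],[-1,[0.0024,-0.0012,0.17],[0,0,-0.4]],[-1,[0.0024,-0.0012,0.195],[0,0,-0.4]],[-1,[0.0024,-0.0012,0.21],[0,0,-0.4]],[-1,[0.0024,-0.0012,0.22],[0,0,-0.4]],[-1,[0.0024,-0.0012,0.22],[0,0,-0.4]],[-1,[0.0024,-0.0012,0.22],[0,0,-0.4]]]'
python3 - <<'E'
from h import *; from workcell import r
c=cam(r,"wrist","w3.png");print(r.sense()["position"])
E
```

```text
t: 3.55
position: [0.467, -0.2857, 0.0209]
eef_rot: [[0.732, -0.682, 0.001], [-0.682, -0.732, -0.001], [0.001, -0.0, -1.0]]
contact_force: [0.4, -0.7, 0.5]
gripper_width: 0.094
[ 0.46708013 -0.28583292  0.02109814]
```

View pics/w3.png

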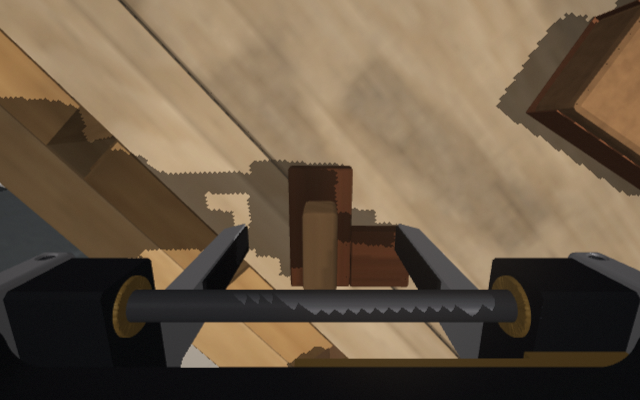

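The block (about (320,245)) lies between the fingers. Close.

```bash
python3 -m creep '[[1,[0,0,0],[0,0,0]],[1,[0,0,0],[0,0,0]],[1,[0,0,0],[0,0,0]],[1,[0,0,0],[0,0,0]],[1,[0,0,0],[0,0,0]],[1,[0,0,0],[0,0,0]],[1,[0,0,0],[0,0,0]],[1,[0,0,0],[0,0,0]]]'
```

```text
t: 4.4
position: [0.4666, -0.2857, 0.0199]
eef_rot: [[0.732, -0.682, -0.0], [-0.682, -0.732, 0.0], [-0.0, 0.0, -1.0]]
contact_force: [0.3, -0.7, -0.4]
gripper_width: 0.0333
```

```bash
python3 -m creep '[[1,[0,0,0],[0,0,0]],[1,[0,0,0],[0,0,0]],[1,[0,0,0],[0,0,0]],[1,[0,0,0],[0,0,0]]]'; python3 -m creep '[[1,[0,0,-0.03],[0,0,0]],[1,[0,0,-0.07],[0,0,0]],[1,[0,0,-0.11],[0,0,0]],[1,[0,0,-0.15],[0,0,0]],[1,[0,0,-0.18],[0,0,0]],[1,[0,0,-0.2],[0,0,0]],[1,[0,0,-0.2],[0,0,0]]]'
python3 - <<'E'
from h import *; from workcell import r
c=cam(r,"wrist","w4.png");s=r.sense();print(s["position"],s["joint_pos"])
E
```

```text
t: 4.8
position: [0.4665, -0.2857, 0.0199]
eef_rot: [[0.732, -0.682, -0.0], [-0.682, -0.732, 0.0], [-0.0, 0.0, -1.0]]
contact_force: [-0.3, 0.4, 0.3]
gripper_width: 0.0197
t: 5.5
position: [0.4673, -0.2862, 0.2224]
eef_rot: [[0.731, -0.682, 0.004], [-0.682, -0.731, -0.003], [0.004, -0.001, -1.0]]
contact_force: [-0.1, 0.5, -2.1]
gripper_width: 0.02
[ 0.46673938 -0.28581943  0.22022243] [-3.53165179e+01  1.61469060e+01  8.64899064e+01 -3.55174962e-04
  7.72799371e+01  7.66887967e+00]
```

View pics/w4.png

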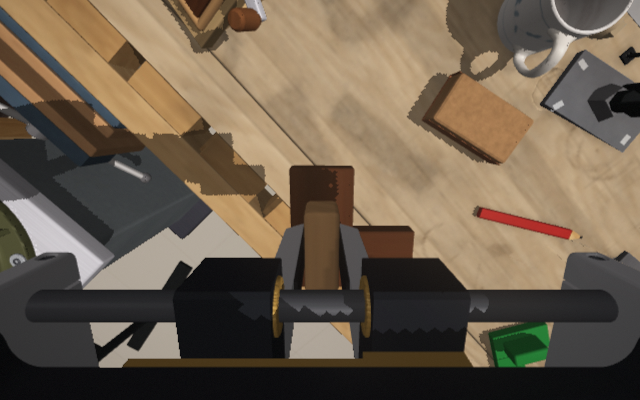

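Run:
```python
import cv2
i=cv2.imread("pics/w4.png")[155:265,270:430]
cv2.imwrite("pics/w4c.png",cv2.resize(i,(800,550),interpolation=cv2.INTER_CUBIC))
```

```text
(no output)
```

View pics/w4c.png

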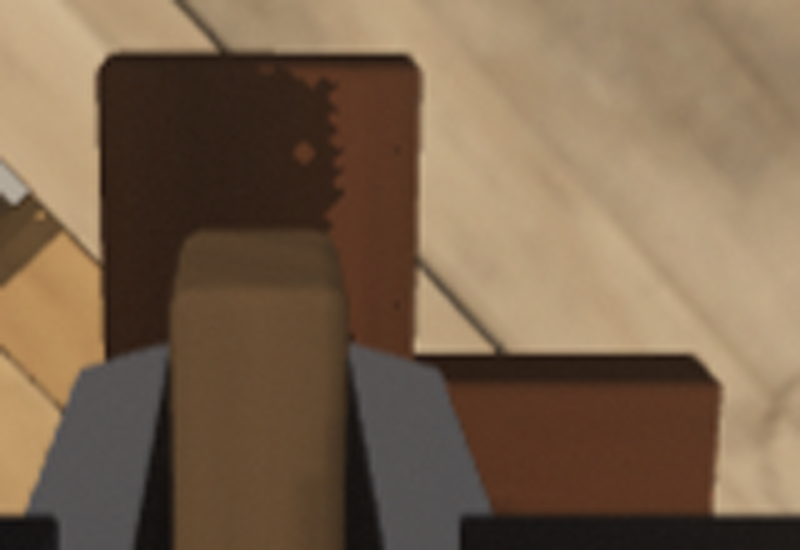

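Run:
```python
from h import *; from workcell import r
c=r.camera("wrist");s=r.sense();A=s["eef_rot"]
L=np.array([[25,10,15],[25,-10,15],[45.5,20.5,-16],[45.5,-20.5,-16],[3.5,-61.5,-16]])/1e3
px=np.array([(172,288),(347,288),(100,66),(419,66),(720,384)])/5+[270,155]-.5
B=np.array([[0,-1,0],[-1,0,0],[0,0,-1.]]) # plate axes in tool
def W(q): return (L@(R.from_rotvec([q[3],0,0]).as_matrix()@B).T+q[:3])@A.T+s["position"]
for n in(2,3,4):
    e=lambda q:np.r_[0,0,-.01,0][:] if 0 else None
    full=lambda q:np.r_[q[0],q[1],q[2] if n>2 else -.01,q[3] if n>3 else 0]
    f=lambda q:(proj(c,W(full(q)))-px).ravel()
    o=least_squares(f,[0,0,-.01,0]);print(o.x.round(4),f(o.x).round(1))
```

```text
[ 0.0006  0.0007 -0.01    0.    ] [-0.9  0.5  0.8  0.5 -0.9 -0.2  0.5 -0.2  0.5 -0.7]
[ 0.0007  0.0012 -0.0081  0.    ] [-0.5  0.3  0.8  0.3 -0.4  0.1  0.3  0.1 -0.3 -1. ]
[ 0.0007  0.0011 -0.0086 -0.0146] [-0.6 -0.1  0.8 -0.1 -0.4  0.4  0.3  0.3 -0.1 -0.5]
```

```bash
cat >> h.py <<'E'
T0=np.array([.5497,-.0030,.0493]);YAW=-8.9
INH=np.array([0,.0007,-.010])
def place(q,T=None,yaw=None):
    "TCP pose so that plate_grip is at tray coords q (m)"
    T=T0 if T is None else T;yaw=YAW if yaw is None else yaw
    Rt=Rtray(yaw);A=Rt@np.array([[0,-1,0],[-1,0,0],[0,0,-1.]])
    return T+Rt@np.asarray(q)-A@INH,A
E
python3 - <<'E'
from h import *; from workcell import r
s=r.sense()
p,A=place([-.004,.041,.03+.14]);print(p,A.round(3),move(s,p,A))
E
```

```text
[0.47418286 0.05032533 0.18621406] [[-0.155 -0.856  0.494]
 [-0.988  0.134 -0.077]
 [ 0.    -0.5   -0.866]] (array([-0.2232, -0.2511,  0.0329]), array([27.59, 14.67, 54.58]))
```

```bash
python3 -m creep '[[1,[-0.015,-0.018,-0.02],[0,0,0]],[1,[-0.04,-0.045,-0.035],[2.7,1.5,5.4]],[1,[-0.067,-0.075,-0.035],[5.5,2.9,10.9]],[1,[-0.09,-0.1,-0.035],[8.3,4.4,16.4]],[1,[-0.112,-0.125,-0.03],[11,5.9,21.8]],[1,[-0.134,-0.15,-0.025],[13.8,7.3,27.3]],[1,[-0.156,-0.175,-0.02],[16.6,8.8,32.7]],[1,[-0.178,-0.2,-0.01],[19.3,10.3,38.2]],[1,[-0.2,-0.22,0],[22.1,11.7,43.7]],[1,[-0.215,-0.24,0.015],[24.8,13.2,49.1]],[1,[-0.2232,-0.2511,0.0329],[27.59,14.67,54.58]],[1,[-0.2232,-0.2511,0.0329],[27.59,14.67,54.58]],[1,[-0.2232,-0.2511,0.0329],[27.59,14.67,54.58]],[1,[-0.2232,-0.2511,0.0329],[27.59,14.67,54.58]]]'
python3 - <<'E'
from h import *; from workcell import r
c=cam(r,"wrist","w5.png");s=r.sense();print(s["position"],s["joint_pos"])
p,A=place([-.004,.041,.03+.14]);print(move(s,p,A))
i=c["color"][0:200,170:470,::-1];cv2.imwrite("pics/w5c.png",cv2.resize(i,(800,533),interpolation=cv2.INTER_CUBIC))
E
```

```text
t: 7.0
position: [0.4742, 0.0501, 0.1863]
eef_rot: [[-0.154, -0.856, 0.493], [-0.988, 0.133, -0.078], [0.001, -0.499, -0.867]]
contact_force: [-0.4, 0.4, -1.7]
gripper_width: 0.0198
[0.47443696 0.04983228 0.18672044] [  5.71839535  -6.02681184 120.39914307 -12.1301771   37.07992346
 112.4160693 ]
(array([-0.0004,  0.0005,  0.0003]), array([ 0.02, -0.03,  0.05]))
```

View pics/w5.png

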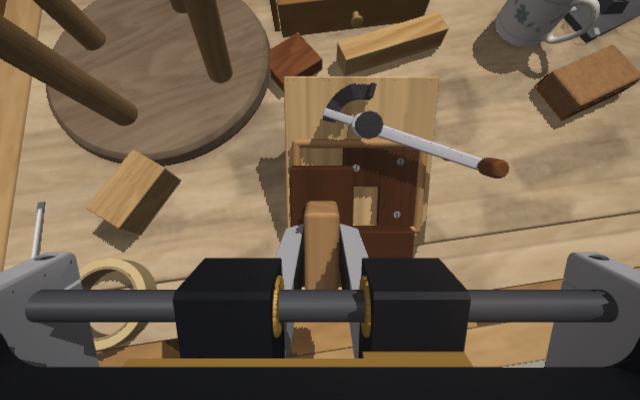

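View pics/w5c.png

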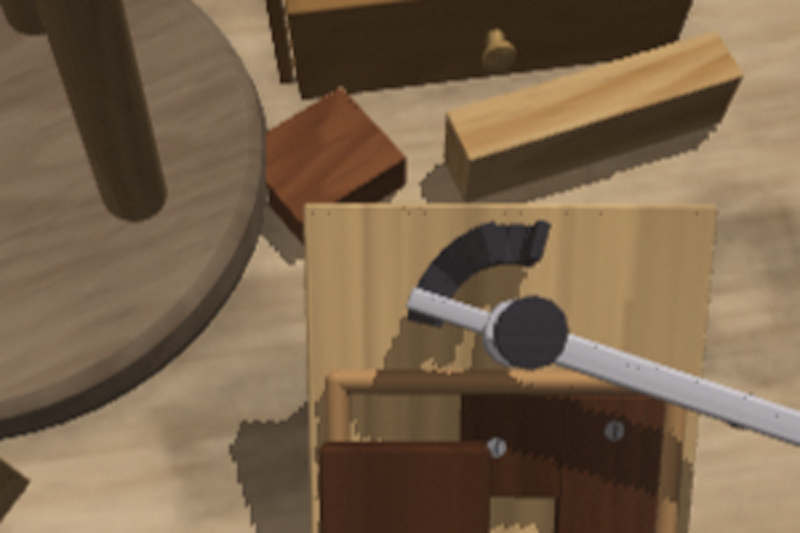

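Run:
```python
import cv2
i=cv2.imread("pics/w5.png")
cv2.imwrite("pics/w5d.png",cv2.resize(i[135:265,335:445],(550*1,650)[:2] if 0 else (506,598),interpolation=cv2.INTER_CUBIC))
cv2.imwrite("pics/w5e.png",cv2.resize(i[70:190,275:355],(400,600),interpolation=cv2.INTER_CUBIC))
```

```text
(no output)
```

View pics/w5d.png

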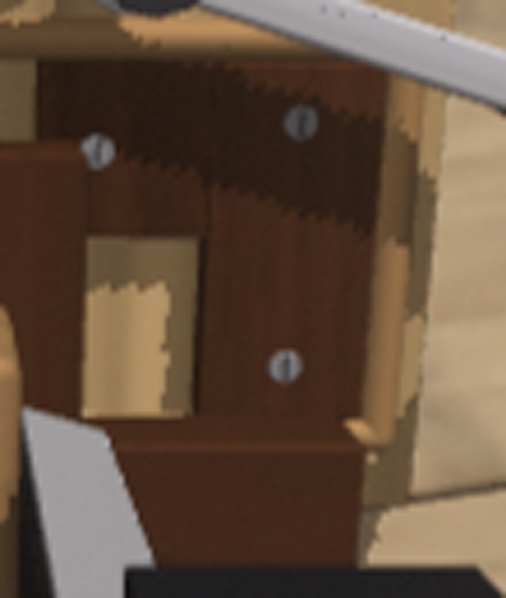

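View pics/w5e.png

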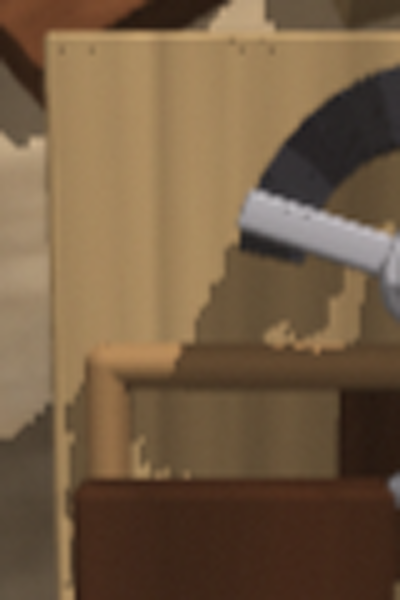

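Run:
```python
from h import *; from workcell import r
c=r.camera("wrist");t=r.camera("top")
Lw=np.array([[2,-23,10],[44,-64,10],[44,-23,10],[44,18,10],[118,82,0],[44,64,5],[118,-82,0],[68,0,68]])/1e3
g=lambda u,k,o:np.array(u)/k+np.array(o)-.5
pw=np.array([g((207,236),4.6,(335,135)),g((386,66),4.6,(335,135)),g((213,62),4.6,(335,135)),g((38,61),4.6,(335,135)),g((47,33),5,(275,70)),g((130,388),5,(275,70)),g((717,207),2.667,(170,0)),g((530,332),2.667,(170,0))])
Lt=np.array([[118,82,0],[118,-82,0],[2,18,10],[2,-23,10],[-44,-23,10],[-44,-64,10],[68,0,68]])/1e3
pt=np.array([(112,62),(475,95),(245,325),(330,330),(328,430),(415,437),(262,232)])/8+[235,165]-.5
W=lambda q,L:L@Rtray(np.degrees(q[3])).T+q[:3]
for wt in(0,1):
    f=lambda q:np.r_[(proj(c,W(q,Lw))-pw).ravel(),wt*(proj(t,W(q,Lt))-pt).ravel()]
    o=least_squares(f,[.55,0,.05,-.15],loss='soft_l1');print("tray",o.x[:3].round(4),np.degrees(o.x[3]),f(o.x).round(1), np.sqrt(np.diag(np.linalg.inv(o.jac.T@o.jac)))*.5)
```

```text
tray [ 0.5491 -0.0033  0.0512] -9.374738370734146 [-0.9  0.2  0.  -0.6 -0.1  0.   0.2 -0.1 -0.2 -0.2  0.4 -0.   0.1 -0.1
  0.3  0.7  0.  -0.   0.  -0.  -0.  -0.   0.   0.  -0.  -0.   0.  -0.
  0.  -0. ] [0.00049465 0.00033842 0.00085803 0.00338297]
tray [ 0.5487 -0.0032  0.0518] -9.33686895276689 [-0.9  0.3  0.1 -0.5 -0.1  0.1  0.1  0.  -0.5 -0.2  0.3  0.1  0.2 -0.2
  0.3  0.7  0.5 -0.2  0.4 -0.1 -0.3 -0.1  0.2  0.3 -0.1 -0.4  0.1 -0.2
  0.2 -0.7] [0.0004392  0.00028925 0.00077397 0.00321816]
```

```bash
sed -i 's/^T0=.*/T0=np.array([.5489,-.0032,.0515]);YAW=-9.35/' h.py
python3 - <<'E'
from h import *; from workcell import r
s=r.sense()
p,A=place([-.004,.041,.03+.03]);print(p,move(s,p,A))
E
```

```text
[0.52807329 0.04178122 0.09315127] (array([-0.0005,  0.0003,  0.1084]), array([-0.04,  0.19,  0.39]))
```

```bash
python3 -m creep '[[1,[0,0,0.03],[0,0.1,0.2]],[1,[-0.0005,0.0003,0.06],[0,0.19,0.39]],[1,[-0.0005,0.0003,0.085],[0,0.19,0.39]],[1,[-0.0005,0.0003,0.1],[0,0.19,0.39]],[1,[-0.0005,0.0003,0.1084],[0,0.19,0.39]],[1,[-0.0005,0.0003,0.1084],[0,0.19,0.39]],[1,[-0.0005,0.0003,0.1084],[0,0.19,0.39]]]'
python3 - <<'E'
from h import *; from workcell import r
c=cam(r,"wrist","w6.png");s=r.sense();print(s["position"],s["joint_pos"])
p,A=place([-.004,.041,.03+.03]);print(move(s,p,A))
i=c["color"][120:270,250:450,::-1];cv2.imwrite("pics/w6c.png",cv2.resize(i,(800,600),interpolation=cv2.INTER_CUBIC))
E
```

```text
t: 7.85
position: [0.528, 0.0421, 0.0937]
eef_rot: [[-0.162, -0.854, 0.495], [-0.987, 0.141, -0.081], [-0.0, -0.501, -0.865]]
contact_force: [0.0, -0.7, -1.9]
gripper_width: 0.0197
[0.52807962 0.04220158 0.09393512] [  3.98709528   9.94100653 118.62828448 -17.22871368  22.92117455
 117.53083001]
(array([0.0004, 0.0003, 0.0007]), array([-0.11,  0.02, -0.  ]))
```

View pics/w6c.png

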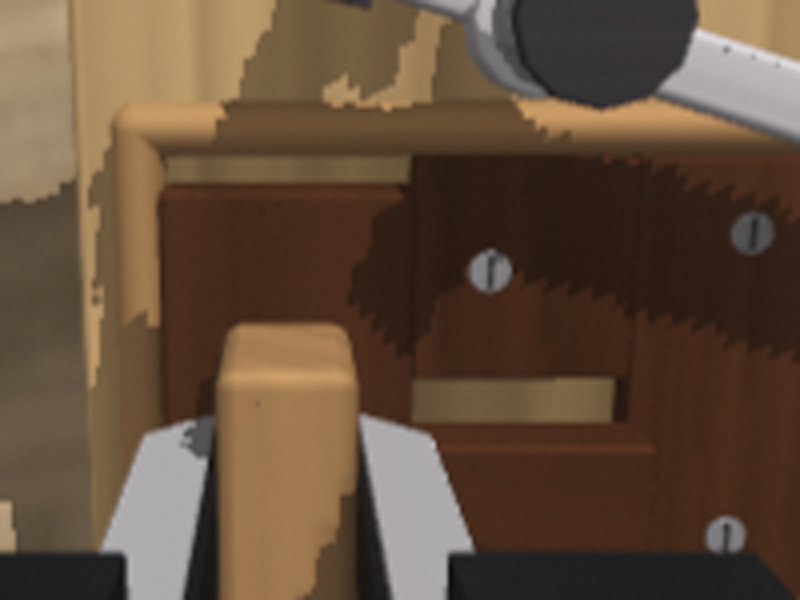

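Run:
```python
from h import *; from workcell import r
c=r.camera("wrist");s=r.sense();A=s["eef_rot"]
g=lambda u:np.array(u,float)/4+[250,120]-.5
Lw=np.array([[2,-23,10],[44,-23,10],[44,18,10],[44,64,5],[68,0,68]])/1e3
pw=g([(631,377),(641,157),(411,153),(162,155),(605,45)])
W=lambda q,L:L@Rtray(np.degrees(q[3])).T+q[:3]
f=lambda q:np.r_[(proj(c,W(q,Lw))-pw).ravel()]
o=least_squares(f,[.55,0,.05,-.15],loss='soft_l1');print("tray",o.x[:3].round(4),np.degrees(o.x[3]),f(o.x).round(1))
q=o.x
L=np.array([[25,10,15],[25,-10,15],[45.5,20.5,-16],[45.5,-20.5,-16],[3.5,-61.5,-16]])/1e3
px=g([(217,381),(357,381),(163,193),(412,193),(655,453)])
B=np.array([[0,-1,0],[-1,0,0],[0,0,-1.]])
V=lambda q:(L@B.T+[q[0],q[1],q[2]])@A.T+s["position"]
f2=lambda q:(proj(c,V(q))-px).ravel()
o=least_squares(f2,[0,0,-.01]);print(o.x.round(4),f2(o.x).round(1))
f2=lambda q:(proj(c,V(np.r_[q,-.01]))-px).ravel()
o=least_squares(f2,[0,0]);print(o.x.round(4),f2(o.x).round(1))
for T,y in((q[:3],np.degrees(q[3])),(T0,YAW)):
  for ih in (INH,np.r_[o.x,-.01]):
    print("grip in tray",(Rtray(y).T@(A@ih+s["position"]-T)).round(4))
```

```text
tray [ 0.5474 -0.0024  0.0541] -9.016818454560628 [-1.3  0.5 -0.2 -0.1  0.8  1.2  0.3  0.4  0.  -7.1]
[-0.0003  0.0021 -0.0073] [-0.7 -0.7  0.8 -0.7 -1.4  1.3  1.1  1.3  0.2 -1. ]
[-0.0005  0.0015] [-1.3 -0.4  0.8 -0.4 -2.1  0.9  1.4  0.8  1.3 -0.6]
grip in tray [-0.0034  0.0411  0.0577]
grip in tray [-0.0041  0.0416  0.0577]
grip in tray [-0.0036  0.0415  0.0608]
grip in tray [-0.0044  0.0419  0.0608]
```

```bash
python3 -m creep '[[1,[0.0005,0,0.006],[-0.1,0,0]],[1,[0.0005,0,0.012],[-0.1,0,0]],[1,[0.0005,0,0.018],[-0.1,0,0]],[1,[0.0005,0,0.02],[-0.1,0,0]],[1,[0.0005,0,0.02],[-0.1,0,0]],[1,[0.0005,0,0.02],[-0.1,0,0]]]'
python3 - <<'E'
from h import *; from workcell import r
c=cam(r,"wrist","w7.png");s=r.sense()
i=c["color"][120:270,250:450,::-1];cv2.imwrite("pics/w7c.png",cv2.resize(i,(800,600),interpolation=cv2.INTER_CUBIC))
E
```

```text
t: 8.55
position: [0.5377, 0.0401, 0.0757]
eef_rot: [[-0.162, -0.855, 0.492], [-0.987, 0.141, -0.081], [-0.0, -0.499, -0.867]]
contact_force: [-0.3, 0.4, -0.6]
gripper_width: 0.0198
```

View pics/w7c.png

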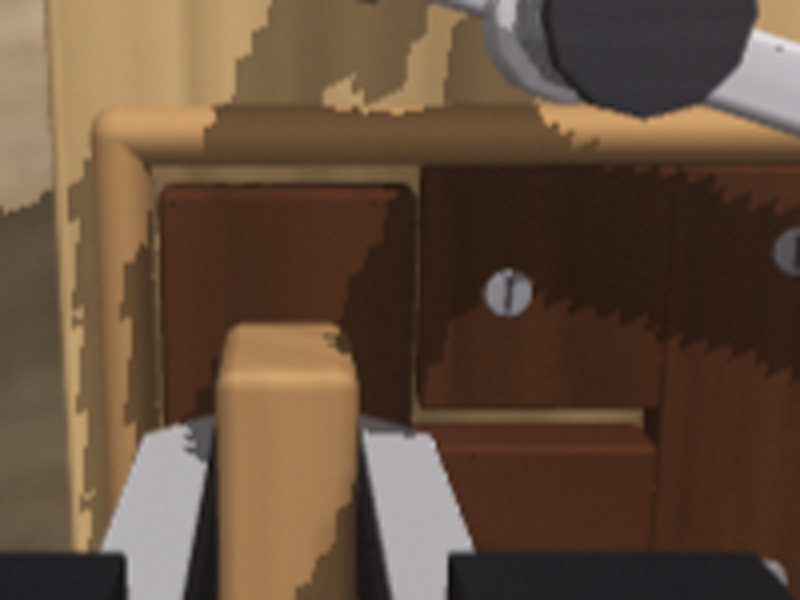

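Gaps are even left (152–162) and right (413–421); it's aligned. Descend the last 10 mm gently.

```bash
python3 -m creep '[[1,[0,0,0.003],[0,0,0]],[1,[0,0,0.006],[0,0,0]],[1,[0,0,0.006],[0,0,0]]]';  python3 -m creep '[[1,[0,0,0.001],[0,0,0]],[1,[0,0,0.002],[0,0,0]],[1,[0,0,0.003],[0,0,0]],[1,[0,0,0.003],[0,0,0]]]';python3 - <<'E'
from h import *; from workcell import r
c=cam(r,"wrist","w8.png");s=r.sense()
Rt=Rtray(YAW);print("grip in tray",(Rt.T@(s["eef_rot"]@INH+s["position"]-T0)).round(4))
i=c["color"][120:270,250:450,::-1];cv2.imwrite("pics/w8c.png",cv2.resize(i,(800,600),interpolation=cv2.INTER_CUBIC))
E
```

```text
t: 8.9
position: [0.5407, 0.0396, 0.0702]
eef_rot: [[-0.162, -0.855, 0.492], [-0.987, 0.141, -0.081], [-0.0, -0.499, -0.867]]
contact_force: [-0.1, -0.3, -1.7]
gripper_width: 0.0199
t: 9.3
position: [0.5421, 0.0394, 0.0694]
eef_rot: [[-0.162, -0.854, 0.494], [-0.987, 0.141, -0.081], [0.0, -0.5, -0.866]]
contact_force: [-23.8, -1.7, 28.2]
gripper_width: 0.02
grip in tray [-0.0035  0.0409  0.0323]
```

View pics/w8c.png

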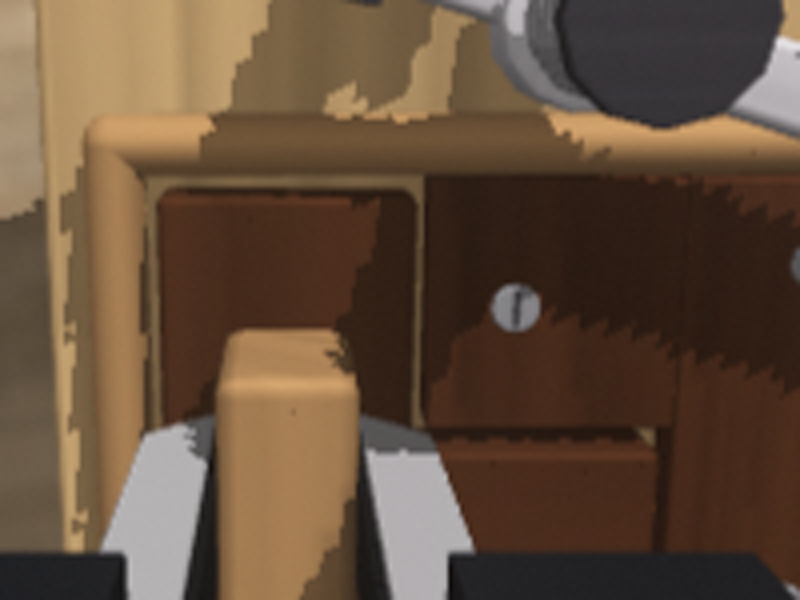

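Seated (contact 37 N, gaps even). Ease off and open half.

```bash
python3 -m creep '[[1,[0,0,-0.0015],[0,0,0]],[0.4,[0,0,-0.0025],[0,0,0]],[0.1,[0,0,-0.0025],[0,0,0]],[0,[0,0,-0.0025],[0,0,0]],[0,[0,0,-0.0025],[0,0,0]],[0,[0,0,-0.0025],[0,0,0]],[0,[0,0,-0.0025],[0,0,0]]]'; python3 -m creep '[[0,[0,0,-0.02],[0,0,0]],[0,[0,0,-0.05],[0,0,0]],[0,[0,0,-0.09],[0,0,0]],[0,[0,0,-0.13],[0,0,0]],[0,[0,0,-0.14],[0,0,0]],[0,[0,0,-0.14],[0,0,0]]]';python3 - <<'E'
from h import *; from workcell import r
c=cam(r,"wrist","w9.png");s=r.sense();print(s["joint_pos"])
E
```

```text
t: 10.05
position: [0.5409, 0.0396, 0.07]
eef_rot: [[-0.162, -0.855, 0.492], [-0.987, 0.141, -0.081], [-0.0, -0.499, -0.867]]
contact_force: [0.8, -0.4, -0.1]
gripper_width: 0.0471
t: 10.65
position: [0.4723, 0.0511, 0.1928]
eef_rot: [[-0.162, -0.853, 0.495], [-0.987, 0.14, -0.08], [-0.001, -0.502, -0.865]]
contact_force: [1.0, -0.0, -0.8]
gripper_width: 0.0472
[  6.06879276  -6.65340553 120.27977176 -12.44182764  37.93520297
 113.29561166]
```

View pics/w9.png

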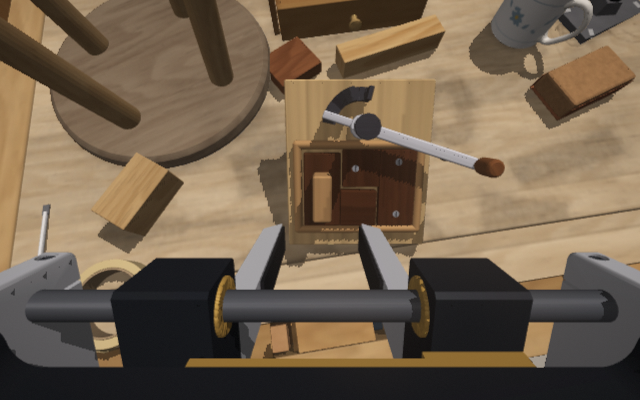

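Plate is seated; fit tray and plate from this clear view.

Run:
```python
import cv2
i=cv2.imread("pics/w9.png")
cv2.imwrite("pics/w9c.png",cv2.resize(i[70:255,280:440],(640,740)[:2] if 0 else (519,600),interpolation=cv2.INTER_CUBIC))
cv2.imwrite("pics/w9d.png",cv2.resize(i[135:245,285:435],(795,583),interpolation=cv2.INTER_CUBIC))
cv2.imwrite("pics/w9k.png",cv2.resize(i[90:190,340:520],(792,440),interpolation=cv2.INTER_CUBIC))
```

```text
(no output)
```

View pics/w9d.png

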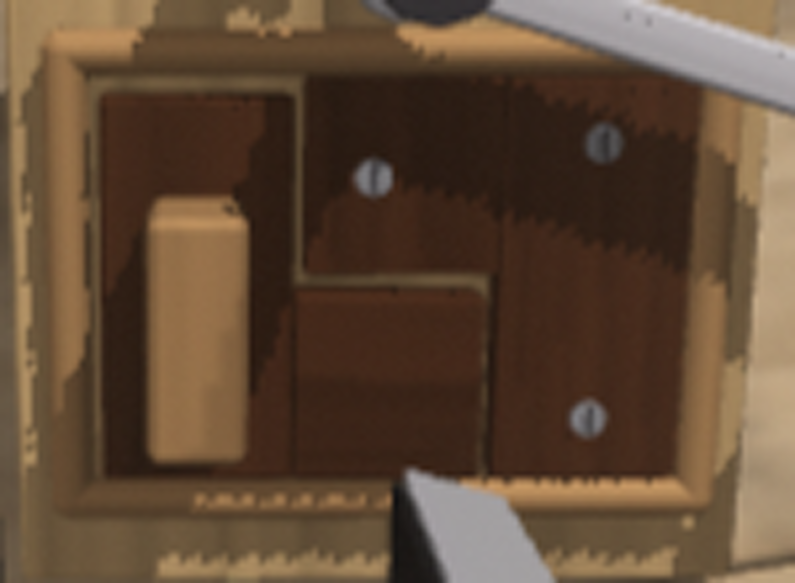

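View pics/w9k.png

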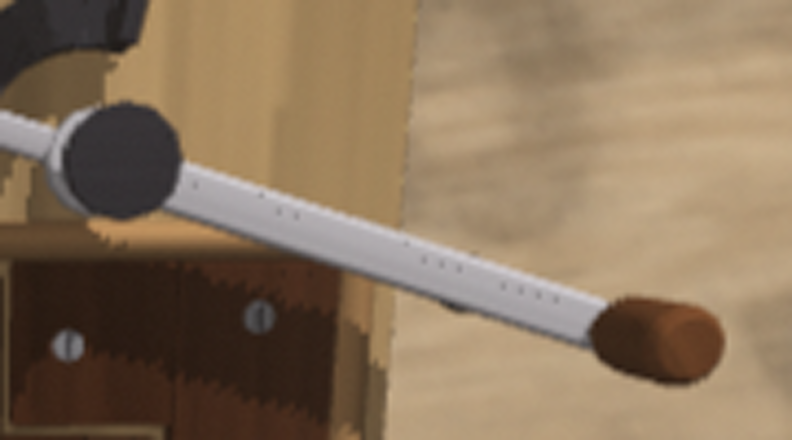

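```bash
cat >> h.py <<'E'
def knobpose(q,z,T=None,yaw=None,rad=.128):
    a=np.radians(255)-q; T=T0 if T is None else T; Rt=Rtray(YAW if yaw is None else yaw)
    p=T+Rt@np.array([.068+rad*np.cos(a),rad*np.sin(a),z])
    t=np.array([-np.sin(a),np.cos(a),0]) # ccw tangent ; at a=180 -> (0,-1)
    zt=np.array([0,0,-1.]);A=np.c_[t,np.cross(zt,t),zt]
    return p,Rt@A
E
python3 - <<'E'
from h import *; from workcell import r
c=r.camera("wrist");s=r.sense()
g=lambda u:np.array(u,float)/5.3+[285,135]-.5
Lw=np.array([[2,-23,10],[44,-23,10],[44,18,10],[44,64,5],[-44,64,5],[2,18,10],[68,0,68]])/1e3
pw=np.r_[g([(498,274),(508,76),(304,76),(90,78),(95,478),(303,272)]),np.array([[(122)/4.4+340-.5,160/4.4+90-.5]])]
W=lambda q,L:L@Rtray(np.degrees(q[3])).T+q[:3]
f=lambda q:np.r_[(proj(c,W(q,Lw))-pw).ravel()]
o=least_squares(f,[.55,0,.05,-.15],loss='soft_l1');print("tray",o.x[:3].round(4),np.degrees(o.x[3]),f(o.x).round(1))
T=o.x[:3];yaw=np.degrees(o.x[3])
L=np.array([[25,10,15],[25,-10,15],[-25,10,15],[-25,-10,15],[45.5,20.5,-16],[45.5,-20.5,-16],[3.5,-61.5,-16]])/1e3
px=g([(147,215),(250,215),(147,462),(246,462),(101,93),(298,93),(489,288)])
for TT,yy in((T,yaw),(T0,YAW)):
  Rt=Rtray(yy)
  f2=lambda q:(proj(c,(L@R.from_euler('z',q[2]).as_matrix().T+[q[0],q[1],.03])@Rt.T+TT)-px).ravel()
  o2=least_squares(f2,[0,.04,0]);print("grip tray",o2.x.round(4),f2(o2.x).round(1))
  kt=np.array([690,343])/4.4+[340,90]-.5
  f3=lambda q:(proj(c,[knobpose(q[0],.065,TT,yy)[0]])-kt).ravel()
  o3=least_squares(f3,[.2]);print("q",o3.x,f3(o3.x))
  q=o3.x[0]
  for z in(.12,.045):
    p,A=knobpose(q,z,TT,yy);print(p.round(4),move(s,p,A))
E
```

```text
tray [ 0.5467 -0.0029  0.0529] -8.787967996199837 [-0.2  0.  -0.6 -0.3  0.5  0.1 -0.8 -0.3  0.1 -0.4  0.4  0.7  0.4  0.2]
grip tray [-0.0038  0.041  -0.0109] [-0.2 -0.4  0.3 -0.4  0.   0.7  0.6  0.7 -0.6 -0.6  0.  -0.5 -0.1  0.7]
q [0.04566222] [0.84864271 0.38161014]
[ 0.4938 -0.1181  0.1715] (array([ 0.1632, -0.033 ,  0.0408]), array([  0.27,  -0.18, -72.86]))
[ 0.5309 -0.1239  0.1065] (array([ 0.1628, -0.0331,  0.1158]), array([  0.27,  -0.18, -72.86]))
grip tray [-0.0058  0.0407 -0.001 ] [-0.2 -0.3  0.2 -0.3  0.1  0.4  0.5  0.4 -0.4 -0.3 -0.  -0.3 -0.3  0.6]
q [0.0450202] [-0.25949936 -0.11890747]
[ 0.4949 -0.118   0.1701] (array([ 0.1629, -0.0332,  0.0426]), array([ 9.000e-02,  6.000e-02, -7.241e+01]))
[ 0.5319 -0.1241  0.1051] (array([ 0.1629, -0.0334,  0.1176]), array([ 9.000e-02,  6.000e-02, -7.241e+01]))
```

Plate_grip is about 2 mm from seat. Knob at q≈0.045. Go above the knob, jaws tangential.

```bash
python3 -m creep '[[0,[0.02,-0.004,0.004],[0,0,-8]],[0,[0.04,-0.008,0.009],[0,0,-16]],[0,[0.06,-0.012,0.014],[0,0,-24]],[0,[0.08,-0.016,0.019],[0,0,-32]],[0,[0.1,-0.02,0.024],[0,0,-40]],[0,[0.12,-0.024,0.03],[0,0,-48]],[0,[0.14,-0.028,0.035],[0,0,-56]],[0,[0.155,-0.032,0.04],[0,0,-64]],[0,[0.163,-0.0333,0.0426],[0.1,0.1,-72.4]],[0,[0.163,-0.0333,0.0426],[0.1,0.1,-72.4]],[0,[0.163,-0.0333,0.0426],[0.1,0.1,-72.4]],[0,[0.163,-0.0333,0.0426],[0.1,0.1,-72.4]]]'
python3 - <<'E'
from h import *; from workcell import r
c=cam(r,"wrist","w10.png");s=r.sense();print(s["joint_pos"])
for z in(.06,.045):
    p,A=knobpose(.045,z);print(move(s,p,A))
    print(proj(c,[p]))
print(proj(c,[knobpose(.045,.065)[0]]))
E
```

```text
t: 11.95
position: [0.4948, -0.1181, 0.1699]
eef_rot: [[0.765, -0.415, 0.493], [-0.434, -0.897, -0.081], [0.476, -0.152, -0.866]]
contact_force: [-0.6, -0.2, 0.6]
gripper_width: 0.047
[-20.49262822  -0.98047051 118.15604084  10.02715876  33.71212139
  -0.36077336]
(array([0.    , 0.    , 0.0601]), array([ 0.  ,  0.01, -0.11]))
[[321.21072392 212.20692354]]
(array([0.    , 0.    , 0.0751]), array([ 0.  ,  0.01, -0.11]))
[[321.22967581 207.47993051]]
[[321.20390288 213.90823166]]
```

View pics/w10.png

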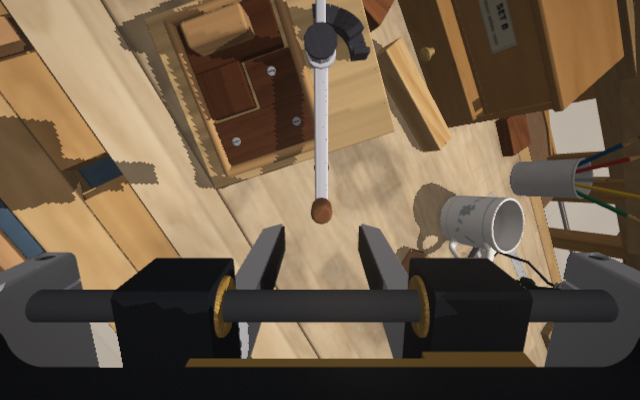

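Knob at (321,211), just where predicted; descend and close loosely.

```bash
python3 -m creep '[[0,[0,0,0.02],[0,0,0]],[0,[0,0,0.045],[0,0,0]],[0,[0,0,0.065],[0,0,0]],[0,[0,0,0.075],[0,0,0]],[0.2,[0,0,0.075],[0,0,0]],[0.4,[0,0,0.075],[0,0,0]],[0.45,[0,0,0.075],[0,0,0]],[0.45,[0,0,0.075],[0,0,0]]]'
python3 - <<'E'
from h import *; from workcell import r
c=cam(r,"wrist","w11.png");s=r.sense()
for q in (.15,.3,.45,.6,.75,.9):
    p,A=knobpose(q,.045);print(q,move(s,p,A))
E
```

```text
t: 12.8
position: [0.5322, -0.1242, 0.1071]
eef_rot: [[0.764, -0.413, 0.496], [-0.432, -0.898, -0.082], [0.479, -0.152, -0.865]]
contact_force: [-0.4, -0.6, 0.5]
gripper_width: 0.026
0.15 (array([-0.0145, -0.0005,  0.0014]), array([-0.03, -0.14,  6.  ]))
0.3 (array([-0.0334, -0.0039,  0.0014]), array([-0.04, -0.14, 14.6 ]))
0.45 (array([-0.0515, -0.0101,  0.0013]), array([-0.05, -0.13, 23.19]))
0.6 (array([-0.0685, -0.019 ,  0.0013]), array([-0.06, -0.13, 31.79]))
0.75 (array([-0.0841, -0.0303,  0.0013]), array([-0.07, -0.13, 40.38]))
0.9 (array([-0.0977, -0.0438,  0.0012]), array([-0.08, -0.12, 48.98]))
```

View pics/w11.png

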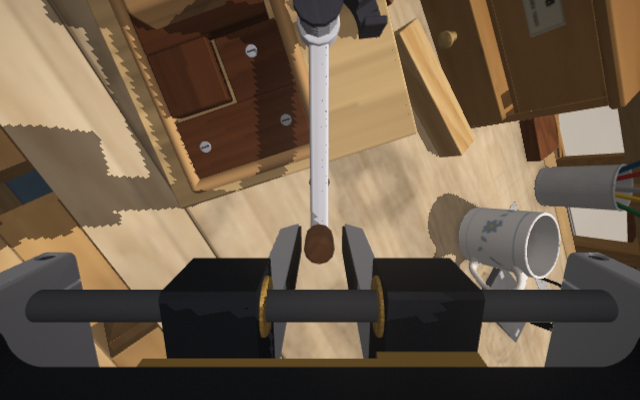

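```bash
python3 -m creep '[[0.45,[-0.007,-0.0002,0.001],[0,0,2.9]],[0.45,[-0.0139,-0.0006,0.001],[0,0,5.7]],[0.45,[-0.02,-0.0014,0.001],[0,0,8.6]],[0.45,[-0.0265,-0.0026,0.001],[0,0,11.5]],[0.45,[-0.0328,-0.004,0.001],[0,0,14.3]],[0.45,[-0.0389,-0.0057,0.001],[0,0,17.2]],[0.45,[-0.045,-0.0078,0.001],[0,0,20]],[0.45,[-0.0509,-0.0101,0.001],[0,0,22.9]],[0.45,[-0.0567,-0.0128,0.001],[0,0,25.8]],[0.45,[-0.0624,-0.0157,0.001],[0,0,28.6]],[0.45,[-0.0679,-0.0189,0.001],[0,0,31.5]],[0.45,[-0.0733,-0.0224,0.001],[0,0,34.4]],[0.45,[-0.0733,-0.0224,0.001],[0,0,34.4]]]'
python3 - <<'E'
from h import *; from workcell import r
c=cam(r,"wrist","w12.png");s=r.sense()
for q in (.645,.7,.8,.9,1.0,1.1,1.15,1.2,1.25,1.3,1.33):
    p,A=knobpose(q,.045);print(q,move(s,p,A))
E
```

```text
t: 14.15
position: [0.4858, -0.0723, 0.0742]
eef_rot: [[0.397, -0.773, 0.495], [-0.864, -0.496, -0.082], [0.309, -0.396, -0.865]]
contact_force: [-0.1, -0.7, 1.3]
gripper_width: 0.0259
0.645 (array([0.0003, 0.0003, 0.0001]), array([-0.09, -0.07,  0.05]))
0.7 (array([-0.0067,  0.0001,  0.0001]), array([-0.09, -0.07,  3.2 ]))
0.8 (array([-0.0194, -0.0013,  0.0001]), array([-0.1 , -0.06,  8.93]))
0.9 (array([-0.032 , -0.0039,  0.    ]), array([-0.1 , -0.06, 14.66]))
1.0 (array([-0.0442, -0.0077,  0.    ]), array([-0.1 , -0.05, 20.39]))
1.1 (array([-0.0559, -0.0128,  0.    ]), array([-0.11, -0.05, 26.12]))
1.15 (array([-0.0616, -0.0158,  0.    ]), array([-0.11, -0.04, 28.98]))
1.2 (array([-0.0671, -0.019 ,  0.    ]), array([-0.11, -0.04, 31.85]))
1.25 (array([-0.0725, -0.0225,  0.    ]), array([-0.11, -0.04, 34.71]))
1.3 (array([-0.0776, -0.0263,  0.    ]), array([-0.11, -0.04, 37.57]))
1.33 (array([-0.0806, -0.0287,  0.    ]), array([-1.100e-01, -3.000e-02,  3.929e+01]))
```

View pics/w12.png

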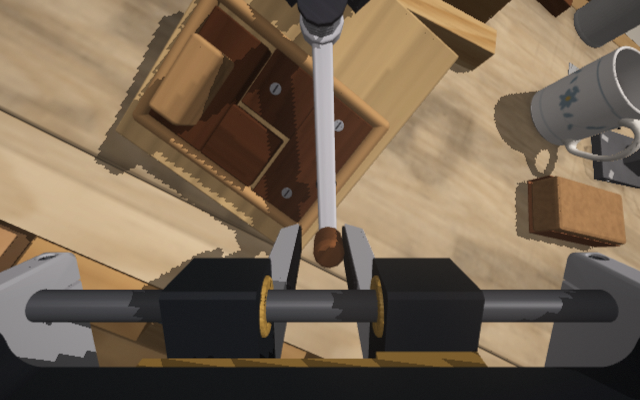

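```bash
python3 -m creep '[[0.45,[-0.0067,0.0001,0],[0,0,3.2]],[0.45,[-0.013,-0.0006,0],[0,0,6]],[0.45,[-0.0194,-0.0013,0],[0,0,8.9]],[0.45,[-0.0257,-0.0026,0],[0,0,11.8]],[0.45,[-0.032,-0.0039,0],[0,0,14.7]],[0.45,[-0.038,-0.0058,0],[0,0,17.5]],[0.45,[-0.0442,-0.0077,0],[0,0,20.4]],[0.45,[-0.05,-0.0102,0],[0,0,23.3]],[0.45,[-0.0559,-0.0128,0],[0,0,26.1]],[0.45,[-0.0616,-0.0158,0],[0,0,29]],[0.45,[-0.0671,-0.019,0],[0,0,31.9]],[0.45,[-0.0725,-0.0225,0],[0,0,34.7]],[0.45,[-0.0776,-0.0263,0],[0,0,37.6]],[0.45,[-0.0806,-0.0287,0],[0,0,39.3]],[0.45,[-0.0806,-0.0287,0],[0,0,39.3]],[0.45,[-0.0806,-0.0287,0],[0,0,39.3]]]'
python3 - <<'E'
from h import *; from workcell import r
c=cam(r,"wrist","w13.png");s=r.sense();print(s["joint_pos"])
E
```

```text
t: 15.8
position: [0.4759, 0.0113, 0.0603]
eef_rot: [[-0.18, -0.85, 0.494], [-0.984, 0.161, -0.082], [-0.01, -0.501, -0.865]]
contact_force: [0.3, 0.1, -0.1]
gripper_width: 0.0256
[ -0.54442012   7.65102871 127.71304106 -16.74898907  15.47509802
 115.01791421]
```

View pics/w13.png

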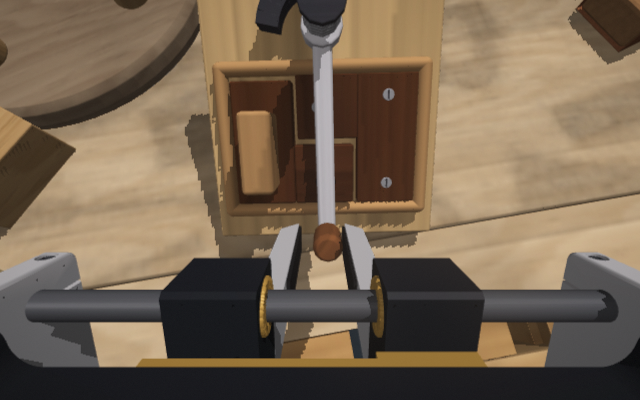

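```bash
python3 -m creep '[[0.2,[0.002,0,0],[0,0,0]],[0,[0.002,0,0],[0,0,0]],[0,[0.002,0,0],[0,0,0]],[0,[0.002,0,-0.02],[0,0,0]],[0,[0.002,0,-0.05],[0,0,0]],[0,[0.002,0,-0.09],[0,0,0]],[0,[0.002,0,-0.12],[0,0,0]],[0,[0.002,0,-0.12],[0,0,0]],[0,[0.002,0,-0.12],[0,0,0]]]'
python3 - <<'E'
from h import *; from workcell import r
c=cam(r,"wrist","w14.png");s=r.sense()
cv2.imwrite("pics/w14c.png",cv2.resize(c["color"][50:250,220:460,::-1],(720,600),interpolation=cv2.INTER_CUBIC))
for q in(1.05,1.15,1.2,1.25,1.3,1.35):
    print(q,[((proj(c,[knobpose(q,z)[0]])[0]+.5-[220,50])*3).round(0) for z in (.0585,.06,.065,.073)])
E
```

```text
t: 16.75
position: [0.4164, 0.0193, 0.1643]
eef_rot: [[-0.181, -0.849, 0.496], [-0.983, 0.163, -0.081], [-0.011, -0.502, -0.865]]
contact_force: [-0.3, 0.6, -0.2]
gripper_width: 0.0473
1.05 [array([408., 435.]), array([409., 436.]), array([410., 440.]), array([413., 445.])]
1.15 [array([370., 444.]), array([370., 445.]), array([372., 449.]), array([373., 455.])]
1.2 [array([351., 447.]), array([351., 448.]), array([352., 452.]), array([353., 458.])]
1.25 [array([331., 449.]), array([332., 450.]), array([332., 454.]), array([333., 460.])]
1.3 [array([312., 450.]), array([312., 451.]), array([312., 455.]), array([312., 461.])]
1.35 [array([293., 450.]), array([293., 451.]), array([292., 455.]), array([292., 461.])]
```

View pics/w14c.png

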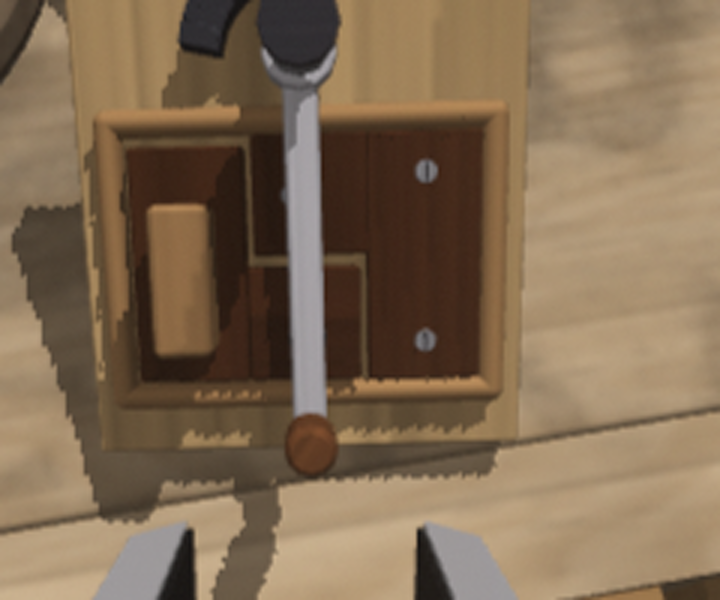

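Run:
```python
import cv2,numpy as np
a=[cv2.resize(cv2.imread(f"pics/w{n}.png")[215:275,290:350],(390,390),interpolation=cv2.INTER_CUBIC) for n in(11,13)]
cv2.imwrite("pics/k.png",np.hstack(a))
```

```text
(no output)
```

View pics/k.png

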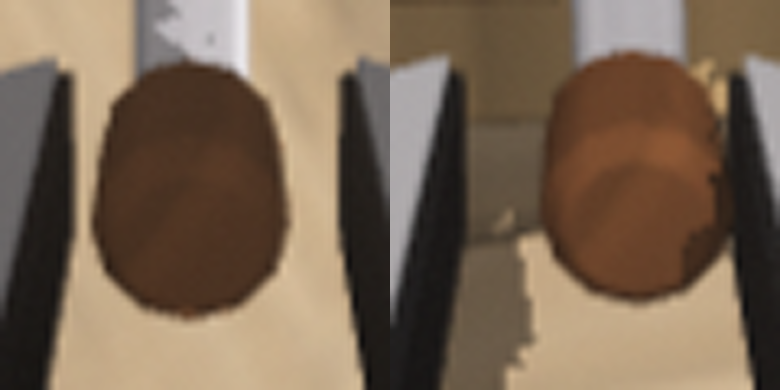

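The knob sits ~5 mm lower relative to the tool than at the start (lower edge 317→300, smaller disc): dropped in the notch. Last overall look.

Run:
```python
from h import *; from workcell import r
c=cam(r,"top","t2.png")
cv2.imwrite("pics/t2c.png",cv2.resize(c["color"][100:280,140:440,::-1],(800,480),interpolation=cv2.INTER_CUBIC))
```

```text
(no output)
```

View pics/t2c.png

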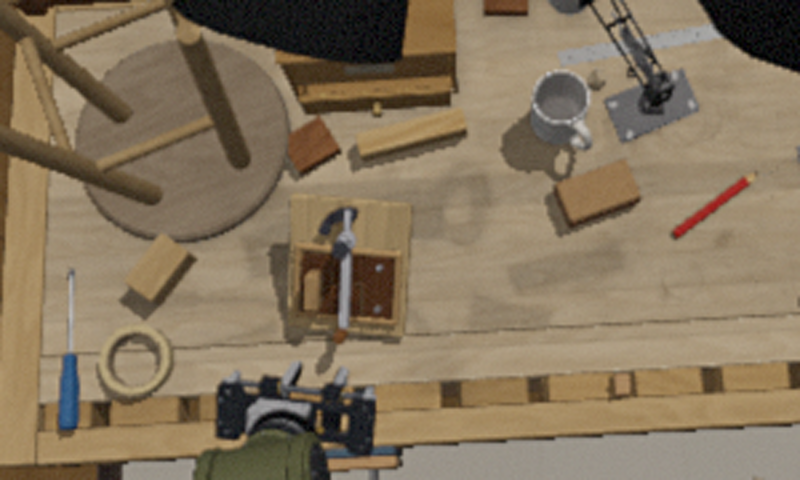

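The plate is in the tray, the handle is locked at knob (340,337), the bystanders are unmoved and the gripper is clear.

Run:
```python
from workcell import r
s=r.sense();print(s["t"],s["contact_force"]);print(r.hand_in())
```

```text
16.85 [-0.25036895  0.40874206  0.87055323]
the job is handed in; nothing more can be done
None
```

I laid the loose L-plate flat in the tray beside the screwed one. I then swung the handle over the cam into its notch, using loosely held fingers, and backed off before handing in at about 17 s.

What the last checks showed:
- **Plate:** the camera fit put plate_grip about 2 mm from its seat. The gaps round the plate looked even. This fit was made before the handle swing; afterwards I only checked by eye, and the plate still looked seated.
- **Handle:** the camera fit gave a turn of about 1.30 rad, past the 1.12 needed.
- **Drop into the notch:** comparing the knob with its starting view, it sits roughly 5 mm lower. This is only an estimate; the single-image measure of its height was not precise.
- **Robot:** the gripper is open and clear, with contact force near zero.
- **Tape roll, stop block and sanding block:** they look unmoved in the final top view.

One disagreement: the camera fits of the tray differed by about 1–2.5 mm and 0.6°. That is within the clearance, and the plate went in without catching on the tray's sides. It met the floor with about 37 N at the wrist.

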